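# Loosen the stuck pepper mill cap with the adjustable cap wrench

### The job

The pepper mill is empty and its hexagonal cap is stuck. Roll the brass worm of the adjustable wrench on it clockwise until the jaws just fit the cap, then swing the blue handle counter-clockwise (seen from above) until the cap itself has turned about an eighth of a turn (45 degrees). Leave the jaws fitted, let go, and do not knock the glass tumbler.

Things in the scene. Friction and masses are not known exactly. Their poses are not given: they have to be found in the camera images.
- worm_grip (a point): Grip point of the brass worm: an upright wing 32 mm long, 11 thick, 30 tall on a 16 mm radius wheel, on top of the wrench between cap and handle, 82 mm from the cap's axis. The point is on the worm's vertical axis, 13 mm below the wing's top edge (tips 19 mm past the TCP just clear the wrench). x runs along the wing (at the start within 20 degrees of the handle's line), z up: pinch across y.
- worm (a joint): Turn of the worm, rad, growing clockwise from above; starts at 0 to 0.3. Each rad brings both jaws 8 mm nearer the cap. The jaws touch the cap at 1.25 and go no further; above 1.0 (under 2 mm clear each side) they fit; below about 0.8 they slip round it. Stiff (0.16 N m), stays where left, needs a firm pinch.
- handle (a point): Point on the blue wrench handle, mid cross-section (18 mm wide, 14 tall; 86 mm free below it). x runs along the handle away from the cap, z up. The wrench turns about the cap's vertical axis, 150 mm from this point towards its -x. The blue bar reaches 50 mm inwards, 72 mm outwards. Turns easily (under 0.2 N m) and stays where left.
- cap (a joint): Turn of the grey hexagonal cap (48 mm across flats, top 116 mm above the table, red pointer) of the grey pepper mill fixed in a round wooden trivet; rad, counter-clockwise from above, 0 at the start. Driven only by the jaws; once they fit it follows the handle with up to 0.2 rad of play. A white salt mill without wrench is a bystander.
- tumbler: Clear glass tumbler, 72 mm across, 100 mm tall, standing beyond the mill; origin at the centre of its underside. Bystander: leave it alone.

How it is judged (in metres and radians):
On the way:
1. the worm is rolled until the jaws fit the cap, the cap not yet turned (value of joint worm above 1 rad and value of joint cap below 0.3 rad), for 0.2 s.
At the end, for the whole second after the job is handed in: The jaws still fit the cap (worm above 1.0 rad) and the cap has turned 45 degrees counter-clockwise, give or take 15 (0.5 to 1.08 rad) (value of joint worm above 1 rad and value of joint cap between 0.5 and 1.08 rad); the robot touches nothing.
It fails at once if the glass tumbler is knocked away (moved more than 40 mm) (distance of tumbler from where it was at the start of the episode above 0.04 m).
It also fails if it takes over 48 s, if anything falls off the work surface, if the arm or the gripper's body presses on something with over 40 N, if the wrist force passes 120 N, or if a joint passes its speed limit or range.

### The arm

A 7-joint arm with a two-finger parallel gripper is mounted at the origin on the work surface. World frame = base frame: x ahead of the robot, y to its left, z up, the work surface at z = 0. Lengths are in mm, angles in degrees, forces in N, time in s.
With the tool pointing down it reaches from about 400 to 750 mm from the base axis. Payload 19.5 kg.
Tool frame: the origin (TCP) lies between the finger pads, 19 mm behind the fingertips; this is the grasp point; z points along the fingers, y is the line along which they close (so a half turn about z gives the same grasp; the last joint's range is limited). The gripper opens to 85 mm and grips with 20 to 120 N. Pads are 22 mm wide; open, the fingers measure 114 mm over their backs; the gripper's body (76 mm by 85 mm) begins 54 mm behind the grasp point. The pads swing forward as they close: fully open they stand 13 mm farther back than shut.
Start: joints at [61.667, 40.479, -1.581, 85.061, 1.261, 54.483, -4.326], TCP at [251.544, -517.033, 249.968] pointing down, gripper open.
Joint ranges: [-155.06, 155.06], [-18.47, 123.98], [-90, 86.84], [0, 140.48], [-83.41, 263.41], [0, 116], [-161.91, 161.91]. Speed limits (degrees/s): [108.29, 108.29, 147.25, 147.25, 172.46, 172.46, 172.46].

### API

Orientations are given as [roll, pitch, yaw] about the fixed x, y, z axes, in that order (R = Rz(yaw) Ry(pitch) Rx(roll)).
In Python, from rig import manip gives the robot as it stands. Calls block until the motion is done:
- manip.move_pose(position, orientation): joint-space move of the TCP to a pose.
- manip.move_linear(position, attitude=None, feed=150, guard=None): straight line of the TCP; attitude=None keeps the orientation; feed is the mean speed in mm/s. With guard (N) it stops when the force on the tool has changed by that much, and returns True; else False.
- manip.move_joints(angles): joint-space move.
- manip.set_gripper(opening): finger opening in mm; the grip force is fixed at half the most; returns when the fingers have stopped.
- manip.pause(seconds).
- manip.ik(position, orientation): joint angles nearest the present ones, or None.
- manip.state(): the state.
- manip.snapshot(name): name is "side" or "top" or "wrist"; returns (picture, depth): 384x512x3 uint8, red, green, blue; 384x512 float32, mm along the optical axis (not along the pixel's ray), 0 where there is no reading.
- manip.calibration(name): a dict with "mtx" (3x3 intrinsics, pixels), "cam_to_world" (4x4, takes a point from camera to world coordinates). Camera axes: x right, y down, z forward; pixel columns grow to the right and rows downward; lengths in mm; the calibration is good to about 2 mm. A picture is of the moment at which its call begins: read the wrist's pose just before it. calibration takes no time and is no camera call; for the wrist camera it gives the pose at the moment of the call.
A pose or a line that the arm cannot do raises manip.Unreachable and nothing moves.
- manip.close_job(): hands the job in; it is judged then, once.
Trained networks look in the newest picture that a camera, given by its name, has taken for a name from the list of things; names that differ only in an ending like _2 or _b are one class to them, and where a whole thing is asked for, a point or a joint stands for the part that bears it (a point fixed in the world has none). Each returns a list of dicts, best first, with "confidence" (0 to 1); they miss things now and then, are a little off and sometimes report something else, mostly with a low value. They report only what shows in the picture. A call takes as long as a camera call.
- manip.search_frame(camera, target): "location" ([row, column] in pixels, amid what is visible of it).
- manip.mark_of(camera, target): "location" ([row, column] in pixels: a listed point, or the origin of a listed thing).
The state is a dict: "time": time; "q": joint angles; "qd": joint speeds; "joint_efforts": joint torques, N m; "ee_pos": TCP position; "eef_rot": TCP orientation; "ft_force": force on the tool from outside, world axes, zero at the start; "moment": the same for the moment, N m; "finger_gap": finger opening in mm; "grip_force": force on a finger pad.
Only numpy, scipy, OpenCV 4.12 (cv2) and the standard library are available. Lean on these libraries where they do the work, as an engineer would, in place of code of your own. Each camera call takes 0.05 s, during which the arm holds its last target. There are 200 camera calls.

## Working session

There is one attempt and no reset: what is moved stays moved. The work goes in short steps, each a Python script; the robot and the scene stay as the last script left them, time stands still between calls to the robot, and variables do not carry over. Pictures are saved under pics/ and viewed, at most 10 in all, crops included, and the job is handed in when it is done.

```bash
mkdir -p pics; ls; cat > h.py <<'E'
from rig import manip
import numpy as np, cv2
def world(cam,row,col,z=None,depth=None):
    c=manip.calibration(cam);K=np.array(c["mtx"]);T=np.array(c["cam_to_world"])
    d=np.linalg.inv(K)@[col,row,1]
    if depth is not None: return T[:3,:3]@(d*depth)+T[:3,3]
    r=T[:3,:3]@d;return T[:3,3]+r*(z-T[2,3])/r[2]
def tri(obs):
    A=np.zeros((3,3));b=np.zeros(3)
    for cam,(row,col) in obs:
        c=manip.calibration(cam);K=np.array(c["mtx"]);T=np.array(c["cam_to_world"])
        r=T[:3,:3]@np.linalg.inv(K)@[col,row,1];r/=np.linalg.norm(r);P=np.eye(3)-np.outer(r,r)
        A+=P;b+=P@T[:3,3]
    return np.linalg.solve(A,b)
E
python3 - <<'E'
from h import *
np.set_printoptions(precision=1,suppress=True)
ims=[]
M={}
for cam in("top","side"):
    p,d=manip.snapshot(cam); np.save(f"{cam}_d.npy",d); np.save(f"{cam}_p.npy",p); ims.append(p)
    print(cam,np.array(manip.calibration(cam)["cam_to_world"]).tolist())
    for t in("worm_grip","handle","cap","tumbler","worm"):
        for r in manip.mark_of(cam,t)[:2]:
            rr,cc=r["location"];dd=d[int(rr),int(cc)]
            print(cam,t,r["confidence"],rr,cc,dd,world(cam,rr,cc,depth=dd))
            M.setdefault(t,{}).setdefault(cam,(rr,cc))
for t in M:
    if len(M[t])==2: print(t,tri(list(M[t].items())))
cv2.imwrite("pics/a.png",cv2.cvtColor(cv2.resize(np.vstack(ims),None,fx=.78,fy=.78),cv2.COLOR_RGB2BGR))
E
```

```text
pics
rig.py
top [[1.1320689525087716e-05, -0.9889675401043282, 0.14813238839577392, 449.5476180595958], [-0.999867010675619, -0.002426982578252502, -0.01612670822476489, 85.17419248958782], [0.016308305688937427, -0.14811250580406526, -0.988836045454451, 737.2418370439233], [0.0, 0.0, 0.0, 1.0]]
top worm_grip 0.8 216.8 309.6 608.7363 [504.  -20.5 131.5]
top handle 0.73 230.3 343.7 638.9805 [483.9 -83.9  98.9]
top handle 0.71 216.1 308.8 605.682 [504.8 -18.6 134.7]Traceback (most recent call last):
  File "<stdin>", line 9, in <module>
ValueError: it knows: handle, tumbler, worm_grip
```

```bash

python3 - <<'E'
from h import *
np.set_printoptions(precision=1,suppress=True)
ims=[]
M={}
for cam in("top","side"):
    p,d=manip.snapshot(cam); np.save(f"{cam}_d.npy",d); np.save(f"{cam}_p.npy",p); ims.append(p)
    for t in("worm_grip","handle","tumbler"):
        for r in manip.mark_of(cam,t)[:2]:
            rr,cc=r["location"];dd=d[int(rr),int(cc)]
            print(cam,t,r["confidence"],rr,cc,dd,world(cam,rr,cc,depth=dd))
            M.setdefault(t,{}).setdefault(cam,(rr,cc))
for t in M:
    if len(M[t])==2: print(t,tri(list(M[t].items())))
print(np.array(manip.calibration("side")["cam_to_world"]).round(2).tolist(),manip.state()["eef_rot"])
cv2.imwrite("pics/a.png",cv2.cvtColor(cv2.resize(np.vstack(ims),None,fx=.78,fy=.78),cv2.COLOR_RGB2BGR))
E
```

```text
top worm_grip 0.7 219.4 307.7 604.0138 [499.4 -16.6 135.5]
top worm_grip 0.59 229.0 345.8 640.00977 [486.1 -87.8  98.3]
top handle 0.65 229.5 343.3 639.6134 [485.3 -83.4  98.5]
top tumbler 0.69 147.5 166.7 754.9676 [655.2 242.5   2. ]
side worm_grip 0.87 221.9 231.6 773.47516 [498.1 -24.8 134.9]
side handle 0.96 264.4 229.3 742.64 [477.  -92.1 100. ]
side tumbler 0.58 177.1 267.8 1049.0406 [644.2 212.8  25.9]
worm_grip [499.8 -17.9 127.9]
handle [482.1 -85.   91.1]
tumbler [654.9 242.9   0.7]
[[0.96, -0.17, 0.22, 383.06], [-0.28, -0.63, 0.73, -565.05], [0.01, -0.76, -0.65, 681.02], [0.0, 0.0, 0.0, 1.0]] [-180.     0.    25.9]
```

View pics/a.png

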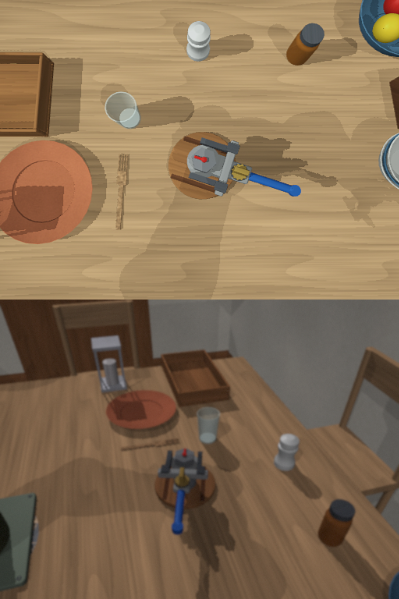

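```bash

python3 - <<'E'
from h import *
np.set_printoptions(precision=1,suppress=True)
for y in(75,-105,15,-165,95,-85,30,-150):
    q=manip.ik([499.8,-17.9,128],[180,0,y]); print(y,None if q is None else np.array(q))
manip.move_pose([485,-60,300],[180,0,75])
print(manip.state()["time"],manip.state()["ee_pos"])
c=manip.calibration("wrist")
p,d=manip.snapshot("wrist");np.save("w_d.npy",d);np.save("w_p.npy",p)
np.savez("w1.npz",K=c["mtx"],T=c["cam_to_world"])
print(np.array(c["cam_to_world"]))
for t in("worm_grip","handle"):
    for r in manip.mark_of("wrist",t)[:2]:
        rr,cc=r["location"];dd=d[int(rr),int(cc)]
        print(t,r["confidence"],rr,cc,world("wrist",rr,cc,depth=dd))
cv2.imwrite("pics/b.png",cv2.cvtColor(p,cv2.COLOR_RGB2BGR))
E
```

```text
75 [  2.1  45.4  -6.6 108.3  10.5  26.9 -27. ]
-105 [ -20.9   51.6   37.6  109.   -51.1   37.9 -145.9]
15 [ -5.4  45.8   7.  108.5 -11.3  26.4 -65.4]
-165 [ 18.2  49.3 -37.1 107.7  46.3  39.2  57.9]
95 [  4.7  45.6 -11.4 108.2  17.5  27.9 -13.9]
-85 [ -18.4   50.    32.1  108.9  -45.7   34.7 -131.3]
30 [ -3.6  45.6   3.6 108.4  -5.8  26.2 -55.8]
-150 [ 29.6  59.  -64.7 107.4  63.8  59.8  56.5]
2.4167 [484.9 -60.9 299.9]
[[  1.   -0.3  -0.1 503.3]
 [ -0.3  -0.9  -0.3   7.8]
 [ -0.    0.3  -1.  424.4]
 [  0.    0.    0.    1. ]]
worm_grip 0.74 131.7 263.6 [503.  -20.1 136.6]
handle 0.94 188.7 257.8 [481.6 -80.3 100.7]
```

View pics/b.png

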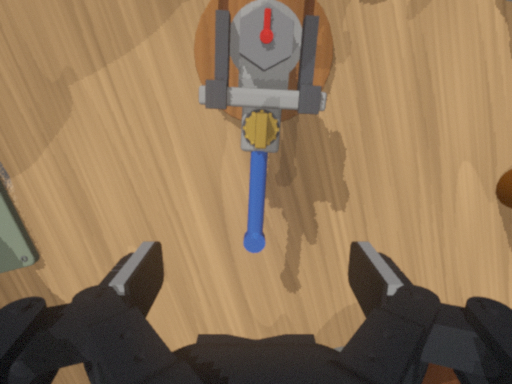

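The wrist view shows the cap centre at about (40,266), the worm at (130,262) with the wing running upright in the image, and the blue handle from (155,258) to (242,254). I'll measure from the point cloud next.

```bash

python3 - <<'E'
from h import *
np.set_printoptions(precision=1,suppress=True)
def cloud(p,d,K,T):
    v,u=np.mgrid[:384,:512]; c=(np.linalg.inv(K)@np.stack([u.ravel(),v.ravel(),np.ones(u.size)]))*d.ravel()
    return (T[:3,:3]@c+T[:3,3:]).T.reshape(384,512,3)
z=np.load("w1.npz");p=np.load("w_p.npy");d=np.load("w_d.npy");W=cloud(p,d,z["K"],z["T"])
c=manip.calibration("top");Wt=cloud(0,np.load("top_d.npy"),np.array(c["mtx"]),np.array(c["cam_to_world"]))
for nm,W,p in(("wrist",W,p),("top",Wt,np.load("top_p.npy"))):
    h=cv2.cvtColor(p,cv2.COLOR_RGB2HSV)
    near=np.linalg.norm(W[...,:2]-[500,-18],axis=2)
    yel=(h[...,0]>18)&(h[...,0]<35)&(h[...,1]>120)&(near<30)&(W[...,2]>90)
    Z=W[yel][:,2];print(nm,"yellow z pct",np.percentile(Z,[5,25,50,75,90,98]),yel.sum())
    s=W[yel&(W[...,2]>np.percentile(Z,90)-6)]
    (cx,cy),(w,hh),a=cv2.minAreaRect(s[:,:2].astype(np.float32));print("wing",cx,cy,w,hh,a,len(s))
    blu=(h[...,0]>100)&(h[...,0]<125)&(h[...,1]>150)&(near<200)&(W[...,2]>80)
    b=W[blu];m=b.mean(0);vv=np.linalg.svd(b[:,:2]-m[:2],full_matrices=0)[2][0]
    t=(b[:,:2]-m[:2])@vv
    print("blue",m,vv,np.degrees(np.arctan2(vv[1],vv[0])),m[:2]+vv*t.min(),m[:2]+vv*t.max(),np.percentile(b[:,2],[50,90,98]))
    red=((h[...,0]<6)|(h[...,0]>174))&(h[...,1]>150)&(near<120)&(W[...,2]>90)
    r=W[red];print("red",r.mean(0));vr=np.linalg.svd(r[:,:2]-r[:,:2].mean(0),full_matrices=0)[2][0];print("ang",np.degrees(np.arctan2(vr[1],vr[0])))
    gz=(abs(W[...,2]-116)<4)&(h[...,1]<60)&(np.linalg.norm(W[...,:2]-[520,61],axis=2)<34)
    g=W[gz];print("cap",cv2.minEnclosingCircle(g[:,:2].astype(np.float32)),np.median(g[:,2]),g.mean(0))
i=cv2.resize(np.load("w_p.npy")[80:180,200:330],None,fx=4,fy=4)
cv2.imwrite("pics/c.png",cv2.cvtColor(i,cv2.COLOR_RGB2BGR))
E
```

```text
wrist yellow z pct [108.6 109.6 110.7 136.4 137.1 137.7] 937
wing 502.567626953125 -13.528627395629883 41.23257064819336 10.988133430480957 72.99036407470703 415
blue [478.8 -83.2 101.7] [-0.3 -1. ] -106.30505580814437 [490.5 -43.2] [ 459.2 -150. ] [100.6 101.6 102.2]
red [528.2  64.1 121.8]
ang -109.23652310354235
cap ((519.63720703125, 61.07223129272461), 33.652687072753906) 116.55621095772017 [522.9  59.3 116.4]
top yellow z pct [106.3 107.7 113.2 134.2 135.2 136. ] 326
wing 501.0166931152344 -19.678909301757812 31.166889190673828 11.48215103149414 71.66051483154297 137
blue [473.9 -99.5  99.3] [0.3 1. ] 73.0150387082785 [ 457.2 -153.9] [523.4  62.6] [ 98.5 100.1 101. ]
red [526.9  63.5 127.3]
ang -12.825485738639284
cap ((519.2796020507812, 60.09077835083008), 33.29893493652344) 114.60395421973362 [524.7  57.5 114.6]
```

View pics/c.png

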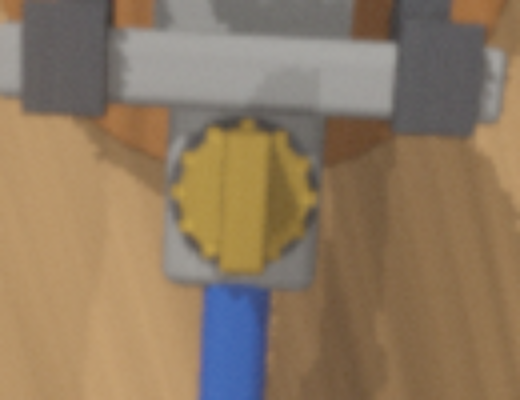

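```bash

python3 - <<'E'
from h import *
np.set_printoptions(precision=2,suppress=True)
P=[501.3,-19.6];y0=72
manip.set_gripper(50)
manip.move_pose([*P,190],[180,0,y0])
hit=manip.move_linear([*P,125],feed=70,guard=8);print(hit,manip.state()["ee_pos"],manip.state()["time"])
if not hit:
    manip.set_gripper(0)
    s=manip.state();print(s["finger_gap"],s["grip_force"],s["ee_pos"],s["ft_force"],s["moment"])
    if s["finger_gap"]>8:
        for a in(12,24,36,48,56,62):
            manip.move_pose([*P,125],[180,0,y0-a])
            s=manip.state();print(a,s["eef_rot"],s["ft_force"],s["moment"],s["finger_gap"],s["time"])
E
```

```text
False [501.48 -19.62 125.35] 4.625
10.21810956843449 79.53664680942893 [503.26 -20.31 127.56] [-0.   -5.3  49.38] [-1.14 -0.01  0.22]
12 [179.66  -0.11  59.86] [-2.22 -4.85 57.05] [-1.04  0.15 -0.78] 9.972953151947989 5.4167
24 [179.69  -0.19  47.86] [-4.86 -4.57 53.12] [-1.06  0.92 -0.38] 10.323088470012983 5.675
36 [179.73  -0.25  35.86] [-5.26 -3.9  48.82] [-0.73  2.04  0.31] 10.09293694376158 5.9333
48 [179.79  -0.3   23.86] [-4.13 -5.46 49.6 ] [-0.93  1.39  0.28] 9.967731085724614 6.1917
56 [179.83  -0.33  15.88] [-4.07 -4.73 50.6 ] [-1.01  1.08 -0.  ] 10.203766846088632 6.4417
62 [179.87  -0.35   9.89] [-1.86 -5.33 52.  ] [-1.26  0.34 -0.11] 9.737050071279898 6.6917
```

```bash

python3 - <<'E'
from h import *
np.set_printoptions(precision=2,suppress=True)
s=manip.state();x,y,z=s["ee_pos"]
manip.move_linear([501.3,-19.6,128.5],feed=40)
s=manip.state();print(s["ft_force"],s["ee_pos"],s["moment"])
manip.set_gripper(45); manip.move_linear([501.3,-19.6,200],feed=120)
manip.move_pose([485,-60,300],[180,0,75]); print(manip.state()["time"])
p,d=manip.snapshot("wrist");np.save("w_p2.npy",p);np.save("w_d2.npy",d)
c=manip.calibration("wrist");np.savez("w2.npz",K=c["mtx"],T=c["cam_to_world"])
i=cv2.resize(p[0:190,170:360],None,fx=3,fy=3)
cv2.imwrite("pics/d.png",cv2.cvtColor(i,cv2.COLOR_RGB2BGR))
E
```

```text
[-0.35 -3.7  -1.42] [501.12 -19.92 128.55] [-0.86 -0.17 -0.06]
9.0167
```

View pics/d.png

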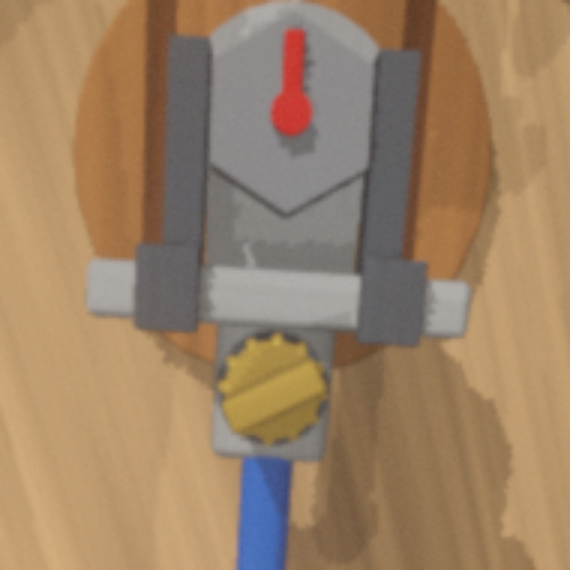

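The jaw arms now stand flush against the cap's flats at columns ~210 and ~372 of the crop. The wing has turned about 63° clockwise, to (228,420)–(325,375). I'll measure the gap to confirm.

```bash

python3 - <<'E'
from h import *
np.set_printoptions(precision=1,suppress=True)
for k,suf in(("w1",""),("w2","2")):
    z=np.load(k+".npz");p=np.load(f"w_p{suf}.npy");d=np.load(f"w_d{suf}.npy");K,T=z["K"],z["T"]
    v,u=np.mgrid[:384,:512];c=(np.linalg.inv(K)@np.stack([u.ravel(),v.ravel(),np.ones(u.size)]))*d.ravel()
    W=(T[:3,:3]@c+T[:3,3:]).T;h=cv2.cvtColor(p,cv2.COLOR_RGB2HSV).reshape(-1,3)
    b=W[(h[:,0]>100)&(h[:,0]<125)&(h[:,1]>150)&(W[:,2]>95)&(W[:,1]<-35)]
    a=cv2.fitLine(b[:,:2].astype(np.float32),cv2.DIST_HUBER,0,.01,.01).ravel();f=a[:2]*np.sign(a[1])  # towards cap
    C=np.array([524.6,58.8]);r=W[:,:2]-C;s=r@f;l=r@[f[1],-f[0]]
    sel=(s>-26)&(s<12)&(abs(l)<60)&(W[:,2]>95)&(h[:,1]<90)
    dark=sel&(h[:,2]<95)
    print(k,np.degrees(np.arctan2(f[1],f[0])),"axis offset",l[(h[:,2]<200)&(W[:,1]<-35)&(W[:,2]>95)].mean())
    for sg in(-1,1):
        q=dark&(l*sg>15);print(sg,np.percentile(l[q],[2,10,50,90,98]),np.median(W[q,2]),q.sum())
    g=sel&(abs(s)<6)&(h[:,2]>=95)&(abs(W[:,2]-116)<4);print("cap",np.percentile(l[g],[1,99]))
E
```

```text
w1 73.33154 axis offset 1.0170347144607579
-1 [-42.6 -40.7 -35.1 -32.5 -19.7] 113.46265130767392 348
1 [35.3 35.8 40.2 45.5 46.7] 113.46383981536462 649
cap [-44.2  47.4]
w2 73.90203 axis offset 0.3389623798273373
-1 [-25.  -25.  -24.1 -23.  -16.6] 109.6533951459071 89
1 [25.9 26.1 27.2 31.2 36.7] 112.850850003262 133
cap [-34.9  38.5]
```

```bash

python3 - <<'E'
from h import *
np.set_printoptions(precision=2,suppress=True)
P=[501.5,-19.8]
manip.set_gripper(50)
manip.move_pose([*P,175],[180,0,11])
hit=manip.move_linear([*P,128.5],feed=90,guard=10);print(hit,manip.state()["time"])
manip.set_gripper(0);s=manip.state();print(s["finger_gap"],s["ft_force"],s["moment"])
if s["finger_gap"]>8:
    for yw in(4,-2):
        manip.move_pose([*P,128.5],[180,0,yw]);s=manip.state();print(yw,s["ft_force"],s["moment"],s["finger_gap"])
manip.set_gripper(50);manip.move_linear([*P,170],feed=120)
C=np.array([524.6,58.8]);a0=73.6
def H(t,z): a=np.radians(a0+t);return [*(C-150*np.array([np.cos(a),np.sin(a)])),z],[180,0,a0+t]
manip.move_pose(*H(0,170));hit=manip.move_linear(H(0,93)[0],feed=100,guard=10)
s=manip.state();print("handle",hit,s["ee_pos"],s["time"])
if not hit:
    manip.set_gripper(0);s=manip.state();print(s["finger_gap"],s["ft_force"])
    if s["finger_gap"]>12:
        for t in range(6,49,6):
            p,o=H(t,93);manip.move_linear(p,o,feed=60);s=manip.state();print(t,s["ft_force"],s["time"])
        manip.set_gripper(50)
        p,d=manip.snapshot("top");np.save("top_p2.npy",p);np.save("top_d2.npy",d)
        cv2.imwrite("pics/e.png",cv2.cvtColor(cv2.resize(p[130:290,180:400],None,fx=3,fy=3),cv2.COLOR_RGB2BGR))
E
```

```text
False 10.9
9.960647749287764 [ 0.31 -1.5   4.68] [-0.09 -0.03  0.12]
4 [ 0.43 -1.43  7.06] [-0.34 -0.07 -0.11] 10.00726985197412
-2 [-1.79 -1.57  7.12] [-0.42  0.25 -0.04] 9.871017944892305
handle False [482.46 -85.09  93.43] 14.6667
16.976148328067644 [ 0.61 -1.19  6.48]
6 [ 1.2  -2.21  7.46] 15.4667
12 [ 1.54 -3.54  8.  ] 15.875
18 [ 1.97 -5.93  8.98] 16.2833
24 [ 1.54 -5.71  8.07] 16.6917
30 [ 2.2  -7.02  7.62] 17.1
36 [ 2.84 -5.98  6.17] 17.5083
42 [ 4.7  -7.78  5.34] 17.9167
48 [ 4.28 -7.79  5.56] 18.325
```

View pics/e.png

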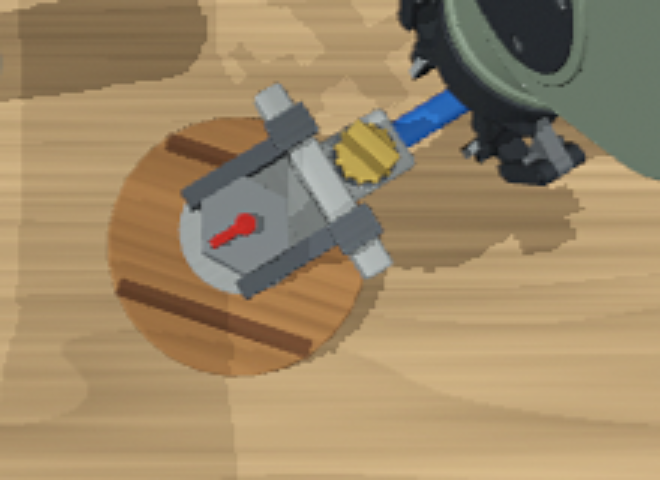

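The cap and pointer have turned with the wrench: the pointer runs from (245,222) to (215,243), and the jaws lie along the flats. I'll retreat straight up and check the pointer angle.

```bash

python3 - <<'E'
from h import *
s=manip.state();x,y,z=s["ee_pos"];print(s["finger_gap"])
manip.move_linear([x,y,260],feed=120)
manip.move_joints([61.667,40.479,-1.581,85.061,1.261,54.483,-4.326])
p,d=manip.snapshot("top")
for q in(np.load("top_p.npy"),p):
    h=cv2.cvtColor(q,cv2.COLOR_RGB2HSV)[170:240,220:310]
    r=np.argwhere(((h[...,0]<6)|(h[...,0]>174))&(h[...,1]>170)).astype(np.float32)+[170,220]
    pts=np.array([world("top",a,b,z=120)[:2] for a,b in r],np.float32)
    vx,vy,_,_=cv2.fitLine(pts,cv2.DIST_HUBER,0,.01,.01).ravel();print(len(r),np.degrees(np.arctan2(vy,vx))%180)
print(manip.state()["time"],manip.state()["ft_force"])
cv2.imwrite("pics/f.png",cv2.cvtColor(cv2.resize(p[130:290,180:400],None,fx=3,fy=3),cv2.COLOR_RGB2BGR))
E
```

```text
50.4116518543115
66 72.32918
66 119.49476
22.4333 [ 0.57904724  0.22713827 -0.14339557]
```

View pics/f.png

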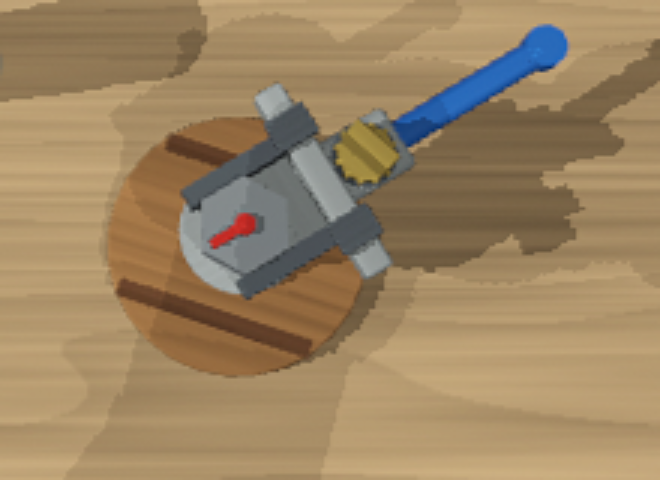

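The cap has turned about 47° (0.82 rad). The jaws sit flush on the cap and the robot is clear of everything.

```bash
python3 -c "
from rig import manip
print(manip.close_job())"
```

```text
the job is handed in; nothing more can be done
None
```

I handed the job in at about 22 s: the worm is rolled until the jaws sit flush on the cap, the cap has turned about 47° counter-clockwise by its pointer, the gripper has let go, and the arm never went near the tumbler; the hand-in returned no verdict.

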